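# Lay out the pellet-pressing kit

### The arm

A 6-joint arm with a two-finger parallel gripper is mounted at the origin on a cart in front of the work surface, level with it; the furniture and walls round the work are solid. World frame = base frame: x ahead of the robot, y to its left, z up, the work surface at z = 0. Lengths are in m, angles in degrees, forces in N, time in s.
With the tool pointing down it reaches from about 0.375 to 0.9 m from the base axis. Payload 3.1 kg.
Tool frame: the origin (TCP) lies between the finger pads; the fingertips stand 11 mm ahead of it and the grasp point (between the pads) lies 8 mm behind it; z points along the fingers, y is the direction in which the jaws open and shut (so a half turn about z gives the same grasp; the last joint's range is limited). The gripper opens to 87 mm and grips with 3 to 60 N. Pads are 19 mm wide; open, the fingers measure 117 mm over their backs; the gripper's body (75 mm by 190 mm) begins 51 mm behind the grasp point.
Start: joints at [-78.696, 30.224, 82.088, -0, 67.689, -10.227], TCP at [0.229, -0.581, 0.234] pointing down, gripper open.
Joint ranges: [-176.69, 176.69], [-43.24, 126.21], [12.49, 139.97], [-82, 262], [0, 151.66], [-163.58, 163.58]. Speed limits (degrees/s): [159.86, 159.86, 180, 180, 180, 180].

### API

Orientations are given as a 3x3 rotation matrix whose columns are the frame's x, y, z axes.
In Python, from rig import bot, vision gives the robot as it stands. The module is installed in compiled form; this text tells all that it offers.
- The arm moves only by the tool jog_arm, never from a script. Its argument "rows" is a list of rows, each an object with "dp": the shift along the tool's x, y, z in mm, a list of three; "turn": the turn, a rotation vector about the tool's x, y, z in degrees, a list of three; "grip": the opening, from 0 (shut) to 1 (fully open). A call has 1 to 10 rows; each row is the pose to reach, as a shift and turn from the pose commanded when the call began, along the tool's axes at that moment; what a row does not reach only later rows make up. A row lasts 1/10 s, in which the tool goes at most 50 mm and 8.59 degrees, less where a joint would pass 70% of its speed; a pose out of reach is approached as far as the arm can. A call with a gripper value outside its range is refused whole. The fingers move at their own pace and stop on an object; the grip force is fixed at half the most. Time passes only in rows, so rows that repeat a pose let the fingers close. It gives the time, the measured TCP pose, the force and the opening at its end, in the units of the state.
- bot.read_state(): the state, without advancing time (a new reading comes with each control period).
- vision.capture(name): name is "scene" or "top" or "wrist"; returns (picture, depth): 384x512x3 uint8, red, green, blue; 384x512 float32, m along the optical axis (not along the pixel's ray), 0 where there is no reading.
- vision.camera_info(name): a dict with "vertical_fov" (degrees; the focal length in pixels is half the picture's height over the tangent of half this angle, whatever the lens; pixels are square), "cx", "cy" (the principal point, pixels), "position" and "rotation" of the camera in the world. Camera axes: x right, y down, z forward; pixel columns grow to the right and rows downward; lengths in m; the calibration is good to about 2 mm. A picture is of the moment at which its call begins: read the wrist's pose just before it. camera_info takes no time and is no camera call; for the wrist camera it gives the pose at the moment of the call.
- bot.hand_in(): hands the job in, once; it reports no verdict.
The state is a dict: "time_s": time; "joint_positions": joint angles; "qvel": joint speeds; "tau": joint torques, N m; "position": TCP position; "tcp_rot": TCP orientation; "force": force on the tool from outside, world axes, zero at the start; "moment": the same for the moment, N m; "opening": opening from 0.0 (shut) to 1.0 (fully open).
Only numpy, scipy, OpenCV 4.12 (cv2) and the standard library are available. Lean on these libraries where they do the work, as an engineer would, in place of code of your own. Each camera call takes 0.05 s, during which the arm holds its last target.

### The job

Set out the kit for pressing pellets around the round steel base plate: stand the die in the middle of the plate and the punch, foot down, on the middle of the die; put the white sample pot midway between the plate and the wooden crucible block. The large amber jar goes straight behind the plate (on the side away from you) and the small amber bottle straight to the plate's left as you see it, each with a gap of 2 to 3 cm from the plate. Leave everything standing upright.

Things in the scene. Friction and masses are not known exactly. Their poses are not given: they have to be found in the camera images.
- base_plate: Round flat steel base plate, fixed to the bench, 90 mm across and 12 mm high, dark at the rim, with a lighter grey ground disc on its top. Origin at the centre of its underside on the bench; its x axis points straight away from the robot (behind), its y axis to the robot's left.
- block: Crucible block: wooden block 132 x 52 mm, 26 mm high, with four round pockets in a row, three of them holding a small metal crucible; fixed to the bench, to the right of the base plate, its centre 180 to 200 mm from the plate's centre, its long side roughly facing the plate. Origin at the centre of its underside; its y axis runs along its length.
- die_mid (a point): Pellet die: squat steel cylinder with a knurled side and a small shallow dimple in its flat top, 45 mm across, 38 mm high, about 0.34 kg, standing on the bench. Point at its centre, half-way up (19 mm above its underside); z along its axis.
- punch_mid (a point): Die punch: slim steel pin standing on a wider round foot (a flange); foot 27 mm across, 52 mm high over all, pin about 12 mm thick; best gripped near its top. Point on its axis half-way up (26 mm above its underside); z up along the pin.
- pot_mid (a point): White sample pot with a white screw cap, 53 mm across, 61 mm high, practically straight-sided. Point at its centre, half-way up (30.5 mm above its underside); z up.
- jar_mid (a point): Large amber jar with a black cap and a label: body 58 mm across, 104 mm high over the cap; straight-sided up to about 75 mm. Point at its centre, half-way up (52 mm above its underside); z up.
- bottle_mid (a point): Small amber bottle with a plain black screw cap and a label: body 36 mm across, 78 mm high over the cap (not the slender one with a rubber dropper bulb, which is a bystander). Point at its centre, half-way up (39 mm above its underside); z up.
Not all that is in view belongs to the job. Leave any green, purple or red look-alike of the part that bears die_mid alone.

How it is judged (in metres and radians):
At the end, for the whole second after the job is handed in: Die on plate within 12 mm of centre, punch on die within 9 mm; pot between plate and block, 73-117 mm from plate centre, 65-120 mm from block centre, within 28 mm in x of plate; jar 78-125 mm behind plate centre, bottle 67-114 mm left, each in line within 20 mm; all upright (0.1 rad), at rest (horizontal distance between die_mid and base_plate below 0.012 m and height (world z) of die_mid between 0.027 and 0.035 m and horizontal distance between punch_mid and die_mid below 0.009 m and height (world z) of punch_mid between 0.071 and 0.081 m and horizontal distance between pot_mid and base_plate between 0.073 and 0.117 m and horizontal distance between pot_mid and block between 0.065 and 0.12 m and x of pot_mid in the frame of base_plate between -0.028 and 0.028 m and y of pot_mid in the frame of base_plate below 0 m and height (world z) of pot_mid between 0.026 and 0.035 m and x of jar_mid in the frame of base_plate between 0.078 and 0.125 m and y of jar_mid in the frame of base_plate between -0.02 and 0.02 m and height (world z) of jar_mid between 0.047 and 0.057 m and y of bottle_mid in the frame of base_plate between 0.067 and 0.114 m and x of bottle_mid in the frame of base_plate between -0.02 and 0.02 m and height (world z) of bottle_mid between 0.034 and 0.044 m and angle between each of die_mid, punch_mid, pot_mid, jar_mid, bottle_mid's own z axis and vertical below 0.1 rad and linear speed of each of die, punch, pot, jar, bottle below 0.02 m/s and angular speed of each of die, punch, pot, jar, bottle below 0.2 rad/s); the robot touches nothing.
It also fails if it takes over 120 s, if anything falls off the work surface, if the arm or the gripper's body presses on something with over 40 N, if the wrist force passes 120 N, or if a joint passes its speed limit or range.

## Working session

There is one attempt and no reset: what is moved stays moved. The work goes in short steps, Python scripts to look and compute and a tool call to move; the robot and the scene stay as the last step left them, time stands still between calls to the robot, and variables do not carry over. Pictures are saved under pics/ and viewed, and the job is handed in when it is done.

Besides the shell and the picture viewer there is one more tool, called after "Request:" as name(argument=value, ...), one argument or row to a line, values as JSON. jog_arm: Moves the arm, as the interface text tells. Its arguments: {"type":"object","properties":{"rows":{"type":"array"}},"required":["rows"]}

```bash
mkdir -p pics; python3 - <<'E'
from rig import bot, vision
import cv2,numpy as np
s=bot.read_state(); print(s)
for n in ["scene","top"]:
    im,d=vision.capture(n); np.savez(f"{n}0.npz",im=im,d=d,**{k:np.array(v) for k,v in vision.camera_info(n).items()})
    cv2.imwrite(f"pics/{n}0.png",im[:,:,::-1]); print(n,vision.camera_info(n))
E
```

```text
{'time_s': 0.0, 'joint_positions': array([-7.86954341e+01,  3.02791840e+01,  8.21570684e+01, -2.26068374e-03,
        6.76883414e+01, -1.02277178e+01]), 'qvel': array([ 0.0129763 ,  0.00532788,  0.05124675, -0.01268504, -0.00973714,
        0.01323685]), 'tau': array([-1.42304165e-03, -4.40052652e+01, -1.76592851e+01,  6.31666020e-02,
        5.82707429e-02, -1.49107168e-04]), 'position': array([ 0.22926166, -0.58066536,  0.23256548]), 'tcp_rot': array([[ 9.30205481e-01,  3.67038894e-01, -4.62062673e-04],
       [ 3.67039018e-01, -9.30203119e-01,  2.12522562e-03],
       [ 3.50228319e-04, -2.14649155e-03, -9.99997635e-01]]), 'force': array([ 0.03851733, -0.22640219, -0.59575953]), 'moment': array([ 0.01433588, -0.03931742, -0.01326039]), 'opening': 0.9984120021198387}
scene {'vertical_fov': 51.01226892872222, 'cx': 257.3781321520888, 'cy': 193.1963225004022, 'position': array([-0.20382348,  0.43326627,  0.62866324]), 'rotation': array([[-0.56925381, -0.46273491,  0.67957818],
       [-0.82213889,  0.31420566, -0.47472355],
       [ 0.00614385, -0.82894584, -0.55929514]])}
top {'vertical_fov': 48.60052789539419, 'cx': 253.7388574798805, 'cy': 187.96529461304982, 'position': array([ 0.26832878, -0.03363703,  1.19229198]), 'rotation': array([[ 0.01817301, -0.97575568,  0.21810686],
       [-0.99982646, -0.01684122,  0.00796372],
       [-0.00409746, -0.21821373, -0.9758924 ]])}
```

View pics/scene0.png

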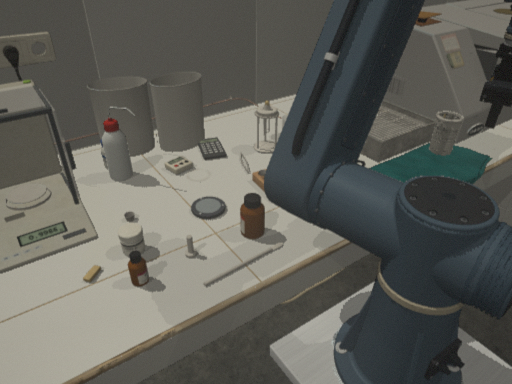

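View pics/top0.png

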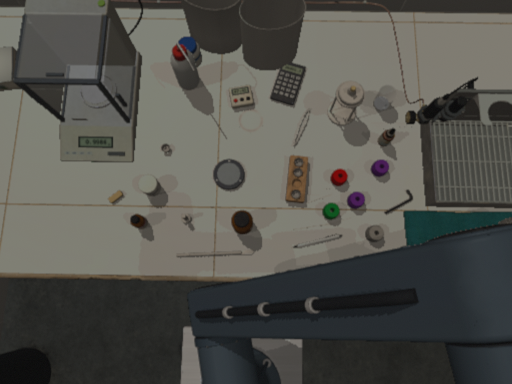

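The top view shows the plate at (229,174), block (297,180), pot (149,186), bottle (139,221), punch (187,219) and jar (242,222). The grey die is at (375,233), with coloured look-alikes nearby. Next I'll enlarge the view and measure.

```bash
cat > h.py <<'E'
import numpy as np,cv2
def load(f):
    z=np.load(f); return {k:z[k] for k in z.files}
def pts(c):
    H,W=c['d'].shape; f=H/2/np.tan(np.radians(float(c['vertical_fov']))/2)
    u,v=np.meshgrid(np.arange(W),np.arange(H)); d=c['d']
    P=np.stack([(u-c['cx'])/f*d,(v-c['cy'])/f*d,d],-1)
    P=P@c['rotation'].T+c['position']; P[d<=0]=np.nan
    return P
def proj(c,p):
    H=c['d'].shape[0]; f=H/2/np.tan(np.radians(float(c['vertical_fov']))/2)
    q=(np.asarray(p)-c['position'])@c['rotation']; return q[...,:2]/q[...,2:]*f+[c['cx'],c['cy']]
E
python3 - <<'E'
from h import *
c=load('top0.npz');P=pts(c)
for n,(u,v),r in [('plate',(229,174),22),('block',(297,180),28),('pot',(149,186),18),('bottle',(139,221),15),('punch',(187,219),12),('jar',(242,222),18),('die',(375,233),16),('purp',(356,200),12),('green',(331,211),12),('red',(339,177),12)]:
    Q=P[v-r:v+r+1,u-r:u+r+1].reshape(-1,3); Q=Q[~np.isnan(Q[:,0])]; Q=Q[Q[:,2]>.006]
    zt=np.percentile(Q[:,2],97); T=Q[Q[:,2]>zt-.006]
    print(n,'all',len(Q),Q.min(0).round(3),Q.max(0).round(3),'top',len(T),T.mean(0).round(4),((T.min(0)+T.max(0))/2).round(4),(T.max(0)-T.min(0)).round(3))
B=P[150:205,283:312].reshape(-1,3);B=B[(B[:,2]>.02)&(B[:,2]<.032)]
print(cv2.minAreaRect((B[:,:2]*1000).astype(np.float32)))
print('bench z',np.nanmedian(P[230:245,90:130,2]))
a=c['im'][:260,90:430,::-1]
cv2.imwrite('pics/top0c.png',cv2.resize(c['im'][120:260,110:410,::-1],None,fx=2.6,fy=2.6,interpolation=cv2.INTER_CUBIC))
E
```

```text
plate all 762 [ 0.511 -0.012  0.006] [0.639 0.113 0.022] top 592 [0.5734 0.0498 0.0142] [0.573  0.0504 0.0165] [0.087 0.086 0.01 ]
block all 922 [ 0.473 -0.226  0.006] [ 0.64  -0.067  0.041] top 374 [ 0.5608 -0.1468  0.0294] [ 0.55   -0.1685  0.034 ] [0.154 0.108 0.014]
pot all 388 [0.481 0.225 0.006] [0.587 0.32  0.067] top 234 [0.5299 0.2684 0.0622] [0.5304 0.2676 0.0632] [0.051 0.05  0.008]
bottle all 211 [0.39  0.261 0.006] [0.464 0.336 0.084] top 46 [0.4298 0.2916 0.0794] [0.4293 0.2915 0.0801] [0.019 0.02  0.008]
punch all 85 [0.415 0.127 0.006] [0.469 0.191 0.059] top 19 [0.4444 0.1663 0.0541] [0.4448 0.166  0.0545] [0.012 0.011 0.009]
jar all 434 [ 0.385 -0.043  0.006] [0.483 0.057 0.111] top 168 [0.4309 0.0067 0.1054] [0.4304 0.0067 0.1064] [0.039 0.036 0.009]
die all 258 [ 0.306 -0.401  0.006] [ 0.452 -0.176  0.736] top 150 [ 0.4079 -0.3531  0.0535] [ 0.3675 -0.2765  0.3866] [0.122 0.201 0.699]
purp all 238 [ 0.474 -0.348  0.006] [ 0.524 -0.281  0.044] top 123 [ 0.5019 -0.3087  0.0398] [ 0.5028 -0.3094  0.0404] [0.04  0.04  0.007]
green all 227 [ 0.436 -0.268  0.006] [ 0.492 -0.212  0.044] top 126 [ 0.4693 -0.2388  0.0395] [ 0.4705 -0.2386  0.0406] [0.039 0.037 0.008]
red all 231 [ 0.54  -0.289  0.006] [ 0.605 -0.237  0.047] top 97 [ 0.5673 -0.2638  0.0406] [ 0.5685 -0.2628  0.0426] [0.038 0.038 0.009]
((561.6201782226562, -144.46031188964844), (52.15884017944336, 132.48214721679688), 84.86007690429688)
bench z 0.0012983268673327775
```

View pics/top0c.png

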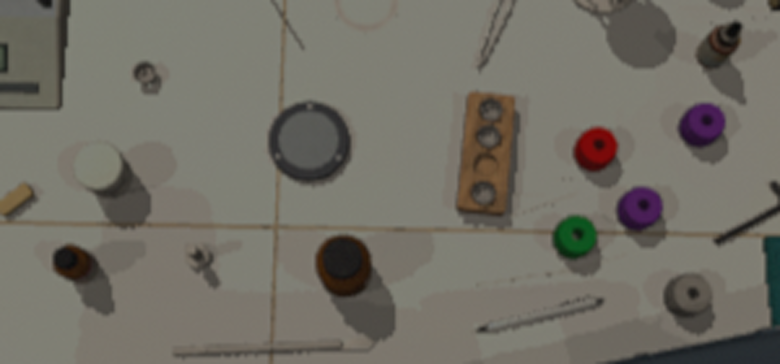

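The enlarged view shows the grey die at crop (688,295), clear of the purple and green parts, with the plate rim at (310,141). I'll refine the centres and add a move-planning helper.

```bash
cat >> h.py <<'E'
from scipy.spatial.transform import Rotation as Ro
def plan(x,y,z,yaw,verbose=True):
    "yaw: world angle (deg) of tool x; jaw axis y = yaw-90"
    from rig import bot
    s=bot.read_state(); R=s['tcp_rot']; p=s['position']
    best=None
    for k in (0,):
        a=np.radians(yaw+k); T=np.array([[np.cos(a),np.sin(a),0],[np.sin(a),-np.cos(a),0],[0,0,-1]])
        rv=Ro.from_matrix(R.T@T).as_rotvec(degrees=True)
    print('t',round(s['time_s'],2),'p',p.round(4),'yaw',np.degrees(np.arctan2(R[1,0],R[0,0])).round(1),'F',s['force'].round(1),'op',round(s['opening'],3),'j',s['joint_positions'].round(0))
    print('dp',(R.T@(np.array([x,y,z])-p)*1000).round(1),'turn',rv.round(1))
def circ(c,P,uv,r,zlo,zhi):
    u,v=uv; Q=P[max(v-r,0):v+r+1,max(u-r,0):u+r+1].reshape(-1,3); Q=Q[(Q[:,2]>zlo)&(Q[:,2]<zhi)]
    (a,b),rad=cv2.minEnclosingCircle((Q[:,:2]*1000).astype(np.float32)); 
    return len(Q),Q.mean(0).round(4),(round(a,1),round(b,1)),round(rad,1)
E
python3 - <<'E'
from h import *
c=load('top0.npz');P=pts(c)
print('die',circ(c,P,(375,233),13,.034,.045))
print('plate',circ(c,P,(229,174),22,.009,.02))
print('pot',circ(c,P,(149,186),14,.055,.067))
# colour check of plate light disc
for n,r in (('balance',P[60:160,60:135,2]),):
    print(n,np.nanpercentile(r,[10,50,90,98]))
print('balance edge',P[158,60:145:10].round(3))
print('die rgb',c['im'][236,372])
plan(.42,-.352,.12,21.5)
E
```

```text
die (167, array([ 0.4097, -0.3569,  0.039 ]), (409.5, -356.8), 21.1)
plate (712, array([0.5733, 0.0503, 0.0135]), (574.0, 50.6), 44.8)
pot (293, array([0.5301, 0.2675, 0.0613]), (531.3, 267.8), 27.0)
balance [0.03319479 0.05483284 0.3018303  0.30729454]
balance edge [[0.608 0.534 0.022]
 [0.608 0.503 0.026]
 [0.608 0.473 0.028]
 [0.609 0.446 0.024]
 [0.61  0.417 0.025]
 [0.609 0.388 0.028]
 [0.61  0.36  0.025]
 [0.61  0.331 0.027]
 [0.618 0.309 0.003]]
die rgb [93 87 79]
t 0.1 p [ 0.2293 -0.5808  0.2327] yaw 21.5 F [-0.1  0.3 -0.3] op 0.995 j [-79.  30.  82.  -0.  68. -10.]
dp [ 261.3 -142.6  113. ] turn [-0.1 -0.   0. ]
```

Request:
jog_arm(
  rows=[
    {"dp": [250,-142,20],"turn": [0,0,0],"grip": 0.85},
    {"dp": [250,-142,20],"turn": [0,0,0],"grip": 0.85},
    {"dp": [250,-142,20],"turn": [0,0,0],"grip": 0.85},
    {"dp": [250,-142,20],"turn": [0,0,0],"grip": 0.85},
    {"dp": [250,-142,20],"turn": [0,0,0],"grip": 0.85},
    {"dp": [250,-142,20],"turn": [0,0,0],"grip": 0.85},
    {"dp": [250,-142,100],"turn": [0,0,0],"grip": 0.85},
    {"dp": [250,-142,100],"turn": [0,0,0],"grip": 0.85},
    {"dp": [250,-142,100],"turn": [0,0,0],"grip": 0.85},
    {"dp": [250,-142,100],"turn": [0,0,0],"grip": 0.85},
  ],
)

```text
time_s: 1.1
position: [0.4098, -0.3575, 0.1334]
tcp_rot: [[0.93, 0.367, -0.001], [0.367, -0.93, 0.001], [-0.0, -0.001, -1.0]]
force: [0.5, -0.1, 0.5]
opening: 0.846
```

```bash
cat >> h.py <<'E'
def snap(name,tag):
    from rig import vision
    ci=vision.camera_info(name); im,d=vision.capture(name)
    cv2.imwrite(f'pics/{tag}.png',im[:,:,::-1]); c=dict(im=im,d=d,**{k:np.array(v) for k,v in ci.items()}); np.savez(f'{tag}.npz',**c); return c
E
python3 - <<'E'
from h import *
plan(.4097,-.357,.016,21.5)
c=snap('wrist','w1'); P=pts(c)
Q=P.reshape(-1,3);Q=Q[(Q[:,2]>.034)&(Q[:,2]<.042)];Q=Q[np.hypot(Q[:,0]-.41,Q[:,1]+.357)<.03]
print(len(Q),Q.mean(0),cv2.minEnclosingCircle((Q[:,:2]*1000).astype(np.float32)) if len(Q) else 0)
E
```

```text
t 1.1 p [ 0.4098 -0.3575  0.1334] yaw 21.5 F [ 0.5 -0.1  0.5] op 0.846 j [-53.  32.  99.   0.  49.  16.]
dp [ 1.000e-01 -4.000e-01  1.174e+02] turn [-0.1  0.   0. ]
1914 [ 0.40814418 -0.35815231  0.03790771] ((407.1319274902344, -358.8013916015625), 20.672616958618164)
```

View pics/w1.png

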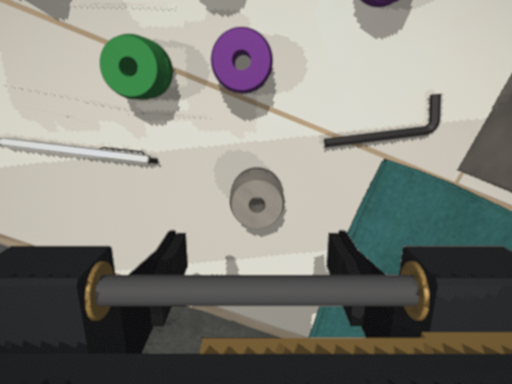

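The die is centred between the jaws at (257,200), with the hex key and purple part clear of the fingers. Going down to grip.

Request:
jog_arm(
  rows=[
    {"dp": [-1,0,40],"turn": [0,0,0],"grip": 0.85},
    {"dp": [-1,0,75],"turn": [0,0,0],"grip": 0.85},
    {"dp": [-1,0,100],"turn": [0,0,0],"grip": 0.85},
    {"dp": [-1,0,116],"turn": [0,0,0],"grip": 0.85},
    {"dp": [-1,0,116],"turn": [0,0,0],"grip": 0.3},
    {"dp": [-1,0,116],"turn": [0,0,0],"grip": 0.3},
    {"dp": [-1,0,116],"turn": [0,0,0],"grip": 0.3},
    {"dp": [-1,0,116],"turn": [0,0,0],"grip": 0.3},
    {"dp": [-1,0,116],"turn": [0,0,0],"grip": 0.3},
    {"dp": [-1,0,110],"turn": [0,0,0],"grip": 0.3},
  ],
)

```text
time_s: 2.15
position: [0.4086, -0.3574, 0.0236]
tcp_rot: [[0.93, 0.367, -0.001], [0.367, -0.93, 0.001], [-0.0, -0.001, -1.0]]
force: [0.2, 0.1, -3.9]
opening: 0.492
```

```bash
python3 - <<'E'
from h import *
plan(.5735,.0505,.12,21.5)
E
```

```text
t 2.15 p [ 0.4086 -0.3574  0.0236] yaw 21.5 F [ 0.2  0.1 -3.9] op 0.492 j [-53.  43. 102.   0.  35.  15.]
dp [ 303.1 -319.   -96.2] turn [-0.1  0.   0. ]
```

Request:
jog_arm(
  rows=[
    {"dp": [0,0,-45],"turn": [0,0,0],"grip": 0.3},
    {"dp": [0,0,-90],"turn": [0,0,0],"grip": 0.3},
    {"dp": [303,-319,-110],"turn": [0,0,0],"grip": 0.3},
    {"dp": [303,-319,-110],"turn": [0,0,0],"grip": 0.3},
    {"dp": [303,-319,-110],"turn": [0,0,0],"grip": 0.3},
    {"dp": [303,-319,-110],"turn": [0,0,0],"grip": 0.3},
    {"dp": [303,-319,-110],"turn": [0,0,0],"grip": 0.3},
    {"dp": [303,-319,-110],"turn": [0,0,0],"grip": 0.3},
    {"dp": [303,-319,-110],"turn": [0,0,0],"grip": 0.3},
    {"dp": [303,-319,-110],"turn": [0,0,0],"grip": 0.3},
  ],
)

```text
time_s: 3.15
position: [0.5585, 0.0148, 0.1318]
tcp_rot: [[0.93, 0.367, -0.001], [0.367, -0.93, -0.0], [-0.001, -0.0, -1.0]]
force: [0.3, -0.0, -2.8]
opening: 0.492
```

Request:
jog_arm(
  rows=[
    {"dp": [0,0,0],"turn": [0,0,0],"grip": 0.3},
  ],
)

```text
time_s: 3.25
position: [0.5604, 0.0186, 0.1323]
tcp_rot: [[0.928, 0.374, 0.003], [0.374, -0.928, 0.002], [0.004, -0.0, -1.0]]
force: [0.1, -0.6, -4.3]
opening: 0.493
```

```bash
python3 - <<'E'
from h import *
plan(.5735,.0505,.030,21.5)
c=snap('wrist','w2'); P=pts(c)
E
```

```text
t 3.25 p [0.5604 0.0186 0.1323] yaw 21.9 F [ 0.1 -0.6 -4.3] op 0.493 j [-10.  33.  97.   0.  50.  58.]
dp [ 23.8 -24.7 102.4] turn [-0.  -0.2  0.4]
```

View pics/w2.png

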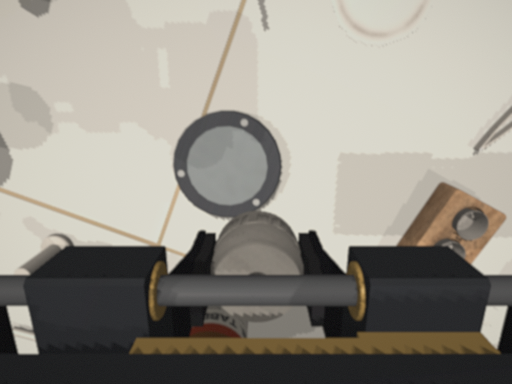

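The plate is at (228,163), still ahead of the gripped die at (258,245). I'll measure the plate from this view as well.

```bash
python3 - <<'E'
from h import *
c=load('w2.npz');P=pts(c)
Q=P[100:205,165:290].reshape(-1,3);Q=Q[(Q[:,2]>.008)&(Q[:,2]<.016)];Q=Q[np.hypot(Q[:,0]-.573,Q[:,1]-.05)<.05]
print(len(Q),cv2.minEnclosingCircle((Q[:,:2]*1000).astype(np.float32)))
for u,v in [(244,122),(181,173),(256,202)]: print(P[v,u].round(4))
d=np.array([P[122,244],P[173,181],P[202,256]])-[.5735,.0505,0]; print(np.degrees(np.arctan2(d[:,1],d[:,0])))
E
```

```text
8471 ((571.7274780273438, 49.66987609863281), 45.02699661254883)
[0.6106 0.0491 0.0118]
[0.5526 0.0822 0.0118]
[0.5524 0.0154 0.0114]
[  -2.1752306   123.33138159 -121.01053421]
```

Request:
jog_arm(
  rows=[
    {"dp": [23,-25,40],"turn": [0,0,0],"grip": 0.3},
    {"dp": [23,-25,70],"turn": [0,0,0],"grip": 0.3},
    {"dp": [23,-25,70],"turn": [0,0,0],"grip": 0.3},
    {"dp": [23,-25,70],"turn": [0,0,0],"grip": 0.3},
  ],
)

```text
time_s: 3.7
position: [0.5698, 0.0432, 0.0614]
tcp_rot: [[0.931, 0.366, -0.003], [0.366, -0.931, -0.0], [-0.003, -0.001, -1.0]]
force: [-0.1, 0.7, -3.4]
opening: 0.49
```

```bash
python3 - <<'E'
from h import *
plan(.5725,.050,.030,21.5)
E
```

```text
t 3.7 p [0.5698 0.0432 0.0614] yaw 21.5 F [-0.1  0.7 -3.4] op 0.49 j [-7. 40. 97. -0. 43. 62.]
dp [ 5.1 -5.3 31.4] turn [-0.1  0.1 -0. ]
```

Request:
jog_arm(
  rows=[
    {"dp": [5,-5,10],"turn": [0,0,0],"grip": 0.3},
    {"dp": [5,-5,22],"turn": [0,0,0],"grip": 0.3},
    {"dp": [5,-5,30],"turn": [0,0,0],"grip": 0.3},
    {"dp": [5,-5,31],"turn": [0,0,0],"grip": 0.3},
    {"dp": [5,-5,31],"turn": [0,0,0],"grip": 0.3},
  ],
)

```text
time_s: 4.2
position: [0.5736, 0.0506, 0.0307]
tcp_rot: [[0.93, 0.367, -0.0], [0.367, -0.93, -0.0], [-0.0, -0.0, -1.0]]
force: [-0.8, 0.0, -3.8]
opening: 0.496
```

```bash
python3 - <<'E'
from h import *
plan(.5725,.050,.0295,21.5)
E
```

```text
t 4.2 p [0.5736 0.0506 0.0307] yaw 21.5 F [-0.8  0.  -3.8] op 0.496 j [-6. 44. 97. -0. 39. 62.]
dp [-1.2  0.2  1.2] turn [-0.  0.  0.]
```

Request:
jog_arm(
  rows=[
    {"dp": [-1,0,1.3],"turn": [0,0,0],"grip": 0.3},
    {"dp": [-1,0,1.3],"turn": [0,0,0],"grip": 0.3},
    {"dp": [-1,0,1.3],"turn": [0,0,0],"grip": 0.7},
    {"dp": [-1,0,1.3],"turn": [0,0,0],"grip": 0.7},
    {"dp": [-1,0,1.3],"turn": [0,0,0],"grip": 0.7},
    {"dp": [-1,0,-40],"turn": [0,0,0],"grip": 0.8},
    {"dp": [-1,0,-85],"turn": [0,0,0],"grip": 0.8},
    {"dp": [-1,0,-120],"turn": [0,0,0],"grip": 0.8},
    {"dp": [-1,0,-120],"turn": [0,0,0],"grip": 0.8},
  ],
)

```text
time_s: 5.1
position: [0.5763, 0.0501, 0.1556]
tcp_rot: [[0.93, 0.367, 0.011], [0.367, -0.93, -0.001], [0.01, 0.005, -1.0]]
force: [0.4, -0.6, -0.2]
opening: 0.799
```

```bash
python3 - <<'E'
from h import *
plan(.530,.268,.14,21.5)
c=snap('wrist','w3'); P=pts(c)
Q=P.reshape(-1,3);Q=Q[(Q[:,2]>.043)&(Q[:,2]<.056)];Q=Q[np.hypot(Q[:,0]-.572,Q[:,1]-.05)<.03]
print(len(Q),Q.mean(0),cv2.minEnclosingCircle((Q[:,:2]*1000).astype(np.float32)))
E
```

```text
t 5.1 p [0.5763 0.0501 0.1556] yaw 21.5 F [ 0.4 -0.6 -0.2] op 0.799 j [-6. 32. 94. -0. 54. 62.]
dp [  36.8 -219.8   14.9] turn [ 0.3 -0.6  0. ]
1911 [0.57342132 0.05023712 0.04949616] ((572.2156372070312, 49.73456573486328), 21.639902114868164)
```

View pics/w3.png

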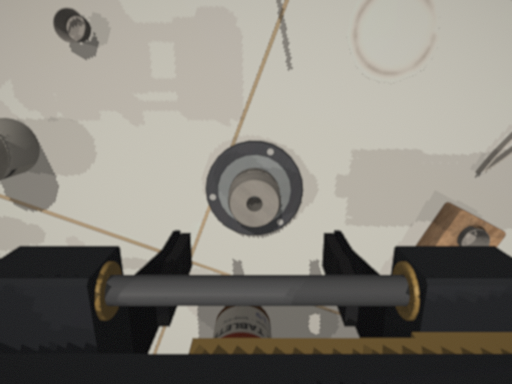

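The die sits concentric on the plate at (254,195) and measures within 1 mm of centre. The pot is next.

Request:
jog_arm(
  rows=[
    {"dp": [36,-220,15],"turn": [0,0,0],"grip": 0.9},
    {"dp": [36,-220,15],"turn": [0,0,0],"grip": 0.9},
    {"dp": [36,-220,15],"turn": [0,0,0],"grip": 0.9},
    {"dp": [36,-220,15],"turn": [0,0,0],"grip": 0.9},
    {"dp": [36,-220,15],"turn": [0,0,0],"grip": 0.9},
    {"dp": [36,-220,15],"turn": [0,0,0],"grip": 0.9},
    {"dp": [36,-220,15],"turn": [0,0,0],"grip": 0.9},
  ],
)

```text
time_s: 5.85
position: [0.5243, 0.2681, 0.1341]
tcp_rot: [[0.93, 0.369, -0.003], [0.369, -0.93, -0.001], [-0.003, 0.0, -1.0]]
force: [-0.1, 1.0, -0.1]
opening: 0.898
```

```bash
python3 - <<'E'
from h import *
plan(.530,.268,.024,21.5)
c=snap('wrist','w4'); P=pts(c)
Q=P.reshape(-1,3);Q=Q[(Q[:,2]>.056)&(Q[:,2]<.066)];Q=Q[np.hypot(Q[:,0]-.53,Q[:,1]-.268)<.04]
print(len(Q),Q.mean(0),cv2.minEnclosingCircle((Q[:,:2]*1000).astype(np.float32)))
E
```

```text
t 5.85 p [0.5243 0.2681 0.1341] yaw 21.6 F [-0.1  1.  -0.1] op 0.898 j [16. 35. 92. -0. 53. 85.]
dp [  5.6   2.2 110.1] turn [0.  0.2 0.1]
4188 [0.52982615 0.26836976 0.06026778] ((528.3788452148438, 268.02520751953125), 26.755708694458008)
```

View pics/w4.png

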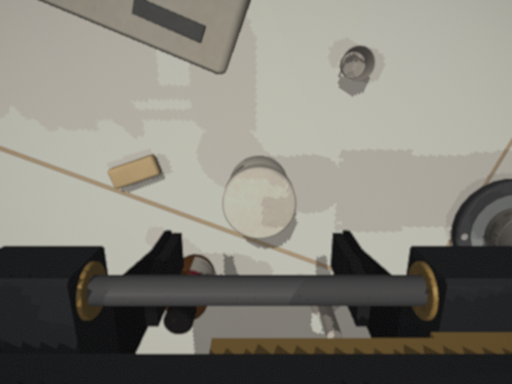

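The pot is between the jaws at (259,200). The bottle and punch lie behind the finger line and are clear. Going down to grip.

Request:
jog_arm(
  rows=[
    {"dp": [5,2,30],"turn": [0,0,0],"grip": 0.9},
    {"dp": [5,2,65],"turn": [0,0,0],"grip": 0.9},
    {"dp": [5,2,95],"turn": [0,0,0],"grip": 0.9},
    {"dp": [5,2,109],"turn": [0,0,0],"grip": 0.9},
    {"dp": [5,2,109],"turn": [0,0,0],"grip": 0.45},
    {"dp": [5,2,109],"turn": [0,0,0],"grip": 0.45},
    {"dp": [5,2,109],"turn": [0,0,0],"grip": 0.45},
    {"dp": [5,2,109],"turn": [0,0,0],"grip": 0.45},
    {"dp": [5,2,109],"turn": [0,0,0],"grip": 0.45},
  ],
)

```text
time_s: 6.8
position: [0.5319, 0.2686, 0.0283]
tcp_rot: [[0.93, 0.367, 0.003], [0.367, -0.93, 0.001], [0.003, 0.0, -1.0]]
force: [-0.1, -0.8, 5.0]
opening: 0.6
```

```bash
python3 - <<'E'
from h import *
plan(.567,-.047,.15,0)
E
```

```text
t 6.8 p [0.5319 0.2686 0.0283] yaw 21.5 F [-0.1 -0.8  5. ] op 0.6 j [16. 45. 94. -0. 41. 85.]
dp [ -82.8  306.5 -121.9] turn [-0.  -0.2 21.5]
```

Request:
jog_arm(
  rows=[
    {"dp": [0,0,-45],"turn": [0,0,0],"grip": 0.45},
    {"dp": [0,0,-90],"turn": [0,0,0],"grip": 0.45},
    {"dp": [-83,306,-122],"turn": [0,0,-68.5],"grip": 0.45},
    {"dp": [-83,306,-122],"turn": [0,0,-68.5],"grip": 0.45},
    {"dp": [-83,306,-122],"turn": [0,0,-68.5],"grip": 0.45},
    {"dp": [-83,306,-122],"turn": [0,0,-68.5],"grip": 0.45},
    {"dp": [-83,306,-122],"turn": [0,0,-68.5],"grip": 0.45},
    {"dp": [-83,306,-122],"turn": [0,0,-68.5],"grip": 0.45},
    {"dp": [-83,306,-122],"turn": [0,0,-68.5],"grip": 0.45},
    {"dp": [-83,306,-122],"turn": [0,0,-68.5],"grip": 0.45},
  ],
)

```text
time_s: 7.8
position: [0.568, -0.0525, 0.1501]
tcp_rot: [[0.064, 0.998, 0.005], [0.998, -0.064, -0.003], [-0.003, 0.005, -1.0]]
force: [-0.9, 0.1, -0.8]
opening: 0.599
```

Request:
jog_arm(
  rows=[
    {"dp": [0,0,0],"turn": [0,0,0],"grip": 0.45},
    {"dp": [0,0,0],"turn": [0,0,0],"grip": 0.45},
  ],
)

```text
time_s: 8.0
position: [0.5654, -0.0463, 0.1488]
tcp_rot: [[0.068, 0.998, -0.001], [0.998, -0.068, 0.0], [0.0, -0.001, -1.0]]
force: [0.4, 0.1, -0.0]
opening: 0.602
```

```bash
python3 - <<'E'
from h import *
plan(.567,-.047,.06,90)
E
```

```text
t 8.0 p [ 0.5654 -0.0463  0.1488] yaw 86.1 F [ 0.4  0.1 -0. ] op 0.602 j [-16.  32.  95.   0.  53. -12.]
dp [-0.6  1.7 88.8] turn [-0.  -0.  -3.9]
```

Request:
jog_arm(
  rows=[
    {"dp": [0,1,40],"turn": [0,0,0],"grip": 0.45},
    {"dp": [0,1,80],"turn": [0,0,0],"grip": 0.45},
    {"dp": [0,1,105],"turn": [0,0,0],"grip": 0.45},
    {"dp": [0,1,116],"turn": [0,0,0],"grip": 0.45},
    {"dp": [0,1,119],"turn": [0,0,0],"grip": 0.45},
    {"dp": [0,1,119],"turn": [0,0,0],"grip": 0.45},
    {"dp": [0,1,119],"turn": [0,0,0],"grip": 0.45},
  ],
)

```text
time_s: 8.7
position: [0.568, -0.0468, 0.031]
tcp_rot: [[0.065, 0.998, 0.003], [0.998, -0.065, -0.001], [-0.001, 0.003, -1.0]]
force: [0.1, -0.7, -0.4]
opening: 0.603
```

```bash
python3 - <<'E'
from h import *
plan(.567,-.047,.0265,90)
c=snap('scene','s1')
E
```

```text
t 8.7 p [ 0.568  -0.0468  0.031 ] yaw 86.3 F [ 0.1 -0.7 -0.4] op 0.603 j [-16.  43.  98.   0.  38. -12.]
dp [-0.2 -1.   4.5] turn [ 0.2  0.  -3.7]
```

View pics/s1.png

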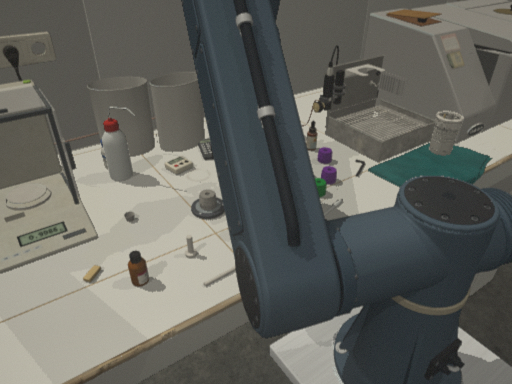

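The pot has left its old spot and the arm hides it. The die stands on the plate at (208,200). I'll lower the last few millimetres to contact.

Request:
jog_arm(
  rows=[
    {"dp": [0,-1,2],"turn": [0,0,0],"grip": 0.45},
    {"dp": [0,-1,3.5],"turn": [0,0,0],"grip": 0.45},
    {"dp": [0,-1,4],"turn": [0,0,0],"grip": 0.45},
    {"dp": [0,-1,4],"turn": [0,0,0],"grip": 0.45},
  ],
)

```text
time_s: 9.15
position: [0.5666, -0.0471, 0.0282]
tcp_rot: [[0.065, 0.998, 0.002], [0.998, -0.065, -0.001], [-0.001, 0.002, -1.0]]
force: [-2.0, -0.2, 13.0]
opening: 0.603
```

Request:
jog_arm(
  rows=[
    {"dp": [0,0,-0.5],"turn": [0,0,0],"grip": 0.8},
    {"dp": [0,0,-0.5],"turn": [0,0,0],"grip": 0.8},
    {"dp": [0,0,-0.5],"turn": [0,0,0],"grip": 0.8},
    {"dp": [0,0,-0.5],"turn": [0,0,0],"grip": 0.8},
    {"dp": [0,0,-40],"turn": [0,0,0],"grip": 0.8},
    {"dp": [0,0,-85],"turn": [0,0,0],"grip": 0.8},
    {"dp": [0,0,-125],"turn": [0,0,0],"grip": 0.8},
    {"dp": [0,0,-125],"turn": [0,0,0],"grip": 0.8},
  ],
)

```text
time_s: 9.95
position: [0.5697, -0.0477, 0.1559]
tcp_rot: [[0.065, 0.998, 0.011], [0.998, -0.065, -0.003], [-0.002, 0.011, -1.0]]
force: [0.2, -0.5, 0.2]
opening: 0.8
```

```bash
python3 - <<'E'
from h import *
plan(.429,.292,.18,90)
plan(.429,.292,.18,21.5)
c=snap('wrist','w5'); P=pts(c)
Q=P.reshape(-1,3);Q=Q[(Q[:,2]>.056)&(Q[:,2]<.066)];Q=Q[np.hypot(Q[:,0]-.567,Q[:,1]+.047)<.04]
print(len(Q),Q.mean(0),cv2.minEnclosingCircle((Q[:,:2]*1000).astype(np.float32)))
E
```

```text
t 9.95 p [ 0.5697 -0.0477  0.1559] yaw 86.3 F [ 0.2 -0.5  0.2] op 0.8 j [-16.  32.  95.   0.  53. -12.]
dp [ 329.8 -162.1  -26.7] turn [ 0.6  0.2 -3.7]
t 9.95 p [ 0.5697 -0.0477  0.1559] yaw 86.3 F [ 0.2 -0.5  0.2] op 0.8 j [-16.  32.  95.   0.  53. -12.]
dp [ 329.8 -162.1  -26.7] turn [ 0.7 -0.2 64.8]
3490 [ 0.56707075 -0.04995826  0.06026372] ((566.9269409179688, -51.380821228027344), 26.744449615478516)
```

View pics/w5.png

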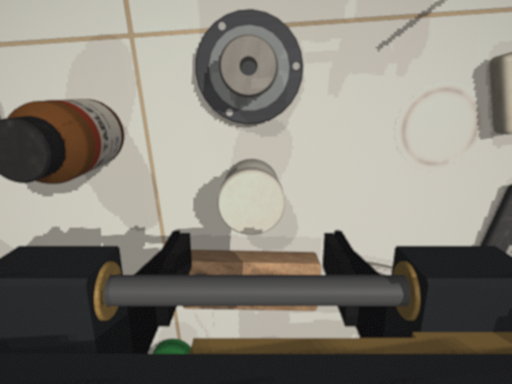

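The pot stands upright between plate and block at (0.567, -0.050), about 100 mm from the plate and 95 mm from the block. The bottle is next.

Request:
jog_arm(
  rows=[
    {"dp": [330,-162,0],"turn": [0,0,-4],"grip": 0.7},
    {"dp": [330,-162,0],"turn": [0,0,-4],"grip": 0.7},
    {"dp": [330,-162,0],"turn": [0,0,-4],"grip": 0.7},
    {"dp": [330,-162,0],"turn": [0,0,-4],"grip": 0.7},
    {"dp": [330,-162,0],"turn": [0,0,-4],"grip": 0.7},
    {"dp": [330,-162,0],"turn": [0,0,-4],"grip": 0.7},
    {"dp": [330,-162,0],"turn": [0,0,-4],"grip": 0.7},
    {"dp": [330,-162,0],"turn": [0,0,-4],"grip": 0.7},
    {"dp": [330,-162,0],"turn": [0,0,-4],"grip": 0.7},
    {"dp": [330,-162,0],"turn": [0,0,-4],"grip": 0.7},
  ],
)

```text
time_s: 11.0
position: [0.4248, 0.2927, 0.1495]
tcp_rot: [[-0.006, 1.0, -0.002], [1.0, 0.006, -0.001], [-0.001, -0.002, -1.0]]
force: [0.5, 0.3, 1.0]
opening: 0.698
```

```bash
python3 - <<'E'
from h import *
plan(.4298,.2916,.028,90)
c=snap('wrist','w6'); P=pts(c)
Q=P.reshape(-1,3);Q=Q[(Q[:,2]>.07)&(Q[:,2]<.083)];Q=Q[np.hypot(Q[:,0]-.43,Q[:,1]-.29)<.04]
print(len(Q),Q.mean(0),cv2.minEnclosingCircle((Q[:,:2]*1000).astype(np.float32)))
E
```

```text
t 11.0 p [0.4248 0.2927 0.1495] yaw 90.4 F [0.5 0.3 1. ] op 0.698 j [ 22.  29. 102.  -0.  49.  22.]
dp [ -0.9   5.2 121.5] turn [-0.1  0.1  0.4]
776 [0.42758401 0.29281489 0.07724947] ((427.39874267578125, 291.62518310546875), 11.199091911315918)
```

View pics/w6.png

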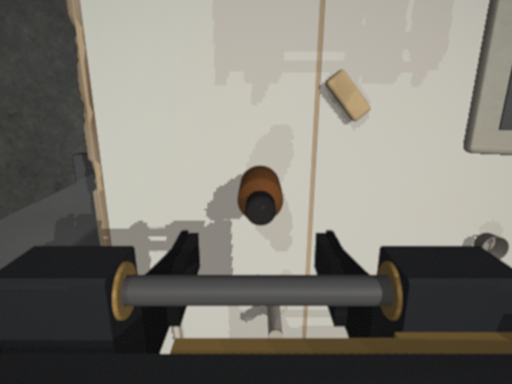

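The bottle cap is at (261,207), centred between the jaws with nothing else near the fingers.

Request:
jog_arm(
  rows=[
    {"dp": [-1,4,35],"turn": [0,0,0],"grip": 0.7},
    {"dp": [-1,4,75],"turn": [0,0,0],"grip": 0.7},
    {"dp": [-1,4,108],"turn": [0,0,0],"grip": 0.7},
    {"dp": [-1,4,120],"turn": [0,0,0],"grip": 0.7},
    {"dp": [-1,4,120],"turn": [0,0,0],"grip": 0.25},
    {"dp": [-1,4,120],"turn": [0,0,0],"grip": 0.25},
    {"dp": [-1,4,120],"turn": [0,0,0],"grip": 0.25},
    {"dp": [-1,4,120],"turn": [0,0,0],"grip": 0.25},
    {"dp": [-1,4,120],"turn": [0,0,0],"grip": 0.25},
  ],
)

```text
time_s: 11.95
position: [0.4304, 0.2923, 0.0321]
tcp_rot: [[-0.005, 1.0, 0.002], [1.0, 0.005, 0.001], [0.001, 0.002, -1.0]]
force: [0.0, -0.8, 4.5]
opening: 0.407
```

```bash
python3 - <<'E'
from h import *
plan(.572,.138,.15,90)
E
```

```text
t 11.95 p [0.4304 0.2923 0.0321] yaw 90.3 F [ 0.  -0.8  4.5] op 0.407 j [ 22.  41. 105.  -0.  33.  22.]
dp [-154.9  141.1 -117.7] turn [ 0.1 -0.   0.3]
```

Request:
jog_arm(
  rows=[
    {"dp": [0,0,-45],"turn": [0,0,0],"grip": 0.25},
    {"dp": [0,0,-90],"turn": [0,0,0],"grip": 0.25},
    {"dp": [-155,141,-105],"turn": [0,0,0],"grip": 0.25},
    {"dp": [-155,141,-105],"turn": [0,0,0],"grip": 0.25},
    {"dp": [-155,141,-105],"turn": [0,0,0],"grip": 0.25},
    {"dp": [-155,141,-105],"turn": [0,0,0],"grip": 0.25},
    {"dp": [-155,141,-105],"turn": [0,0,0],"grip": 0.25},
    {"dp": [-155,141,-105],"turn": [0,0,0],"grip": 0.25},
    {"dp": [-155,141,-105],"turn": [0,0,0],"grip": 0.25},
  ],
)

```text
time_s: 12.85
position: [0.5697, 0.1383, 0.1354]
tcp_rot: [[-0.005, 1.0, -0.002], [1.0, 0.005, 0.0], [0.0, -0.002, -1.0]]
force: [-0.6, 0.9, -1.5]
opening: 0.409
```

```bash
python3 - <<'E'
from h import *
plan(.572,.138,.032,90)
E
```

```text
t 12.85 p [0.5697 0.1383 0.1354] yaw 90.3 F [-0.6  0.9 -1.5] op 0.409 j [ 3. 35. 93.  0. 53.  2.]
dp [ -0.4   2.5 103.4] turn [-0.1 -0.   0.3]
```

Request:
jog_arm(
  rows=[
    {"dp": [0,2,40],"turn": [0,0,0],"grip": 0.25},
    {"dp": [0,2,75],"turn": [0,0,0],"grip": 0.25},
    {"dp": [0,2,93],"turn": [0,0,0],"grip": 0.25},
    {"dp": [0,2,101],"turn": [0,0,0],"grip": 0.25},
    {"dp": [0,2,103],"turn": [0,0,0],"grip": 0.25},
    {"dp": [0,2,103],"turn": [0,0,0],"grip": 0.25},
    {"dp": [0,2,103],"turn": [0,0,0],"grip": 0.25},
  ],
)

```text
time_s: 13.55
position: [0.5739, 0.1383, 0.0337]
tcp_rot: [[-0.006, 1.0, 0.002], [1.0, 0.006, 0.0], [0.0, 0.002, -1.0]]
force: [0.2, 0.9, -0.3]
opening: 0.405
```

Request:
jog_arm(
  rows=[
    {"dp": [0,-1,1],"turn": [0,0,0],"grip": 0.25},
    {"dp": [0,-1,2],"turn": [0,0,0],"grip": 0.25},
    {"dp": [0,-1,3],"turn": [0,0,0],"grip": 0.25},
    {"dp": [0,-1,3],"turn": [0,0,0],"grip": 0.25},
  ],
)

```text
time_s: 13.95
position: [0.5729, 0.1378, 0.032]
tcp_rot: [[-0.005, 1.0, 0.001], [1.0, 0.005, 0.0], [0.0, 0.001, -1.0]]
force: [-2.3, 0.7, 11.1]
opening: 0.408
```

Contact with the bench is clear at 11 N. Releasing.

Request:
jog_arm(
  rows=[
    {"dp": [0,0,-0.5],"turn": [0,0,0],"grip": 0.65},
    {"dp": [0,0,-0.5],"turn": [0,0,0],"grip": 0.65},
    {"dp": [0,0,-0.5],"turn": [0,0,0],"grip": 0.65},
    {"dp": [0,0,-0.5],"turn": [0,0,0],"grip": 0.65},
    {"dp": [0,0,-40],"turn": [0,0,0],"grip": 0.65},
    {"dp": [0,0,-85],"turn": [0,0,0],"grip": 0.65},
    {"dp": [0,0,-130],"turn": [0,0,0],"grip": 0.8},
    {"dp": [0,0,-160],"turn": [0,0,0],"grip": 0.8},
    {"dp": [0,0,-160],"turn": [0,0,0],"grip": 0.8},
  ],
)

```text
time_s: 14.85
position: [0.5757, 0.1379, 0.1946]
tcp_rot: [[-0.005, 1.0, 0.01], [1.0, 0.005, 0.001], [0.0, 0.01, -1.0]]
force: [0.3, -1.2, 1.1]
opening: 0.783
```

```bash
python3 - <<'E'
from h import *
plan(.4305,.0067,.20,90)
c=snap('wrist','w7'); P=pts(c)
Q=P.reshape(-1,3);Q=Q[(Q[:,2]>.07)&(Q[:,2]<.083)];Q=Q[np.hypot(Q[:,0]-.572,Q[:,1]-.138)<.03]
print(len(Q),Q.mean(0),cv2.minEnclosingCircle((Q[:,:2]*1000).astype(np.float32)))
E
```

```text
t 14.85 p [0.5757 0.1379 0.1946] yaw 90.3 F [ 0.3 -1.2  1.1] op 0.783 j [ 3. 30. 90.  0. 60.  2.]
dp [-130.5 -145.7   -7. ] turn [ 0.6 -0.   0.3]
562 [0.57341743 0.13805708 0.07725637] ((573.3278198242188, 137.0680389404297), 11.204984664916992)
```

View pics/w7.png

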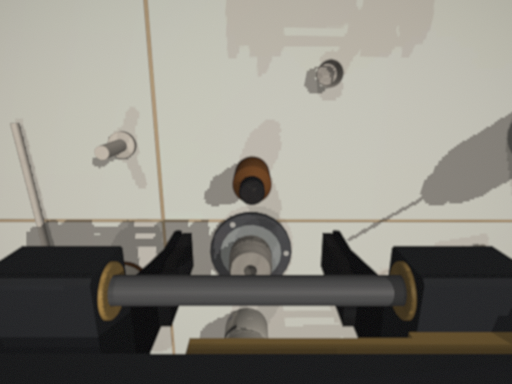

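The bottle stands at (0.573, 0.138), seen at (252,185), straight left of the plate. Moving to the jar with a 90° turn.

Request:
jog_arm(
  rows=[
    {"dp": [-130,-142,0],"turn": [0,0,85],"grip": 0.97},
    {"dp": [-130,-142,0],"turn": [0,0,85],"grip": 0.97},
    {"dp": [-130,-142,0],"turn": [0,0,85],"grip": 0.97},
    {"dp": [-130,-142,0],"turn": [0,0,85],"grip": 0.97},
    {"dp": [-130,-142,0],"turn": [0,0,85],"grip": 0.97},
    {"dp": [-130,-142,0],"turn": [0,0,85],"grip": 0.97},
    {"dp": [-130,-142,0],"turn": [0,0,85],"grip": 0.97},
    {"dp": [-130,-142,0],"turn": [0,0,85],"grip": 0.97},
    {"dp": [-130,-142,0],"turn": [0,0,85],"grip": 0.97},
    {"dp": [-130,-142,0],"turn": [0,0,85],"grip": 0.97},
  ],
)

```text
time_s: 15.9
position: [0.4297, 0.0073, 0.1881]
tcp_rot: [[0.996, 0.086, -0.004], [0.086, -0.996, 0.001], [-0.004, -0.001, -1.0]]
force: [-0.6, 0.1, -0.5]
opening: 0.97
```

Request:
jog_arm(
  rows=[
    {"dp": [0,0,10],"turn": [0,0,0],"grip": 0.97},
    {"dp": [0,0,10],"turn": [0,0,0],"grip": 0.97},
    {"dp": [0,0,10],"turn": [0,0,0],"grip": 0.97},
  ],
)

```text
time_s: 16.2
position: [0.4301, 0.0072, 0.1786]
tcp_rot: [[0.996, 0.094, -0.003], [0.094, -0.996, 0.001], [-0.003, -0.001, -1.0]]
force: [0.3, -0.9, -0.6]
opening: 0.97
```

```bash
python3 - <<'E'
from h import *
plan(.4305,.0067,.054,0)
c=snap('wrist','w8'); P=pts(c)
Q=P.reshape(-1,3);Q=Q[(Q[:,2]>.098)&(Q[:,2]<.112)];Q=Q[np.hypot(Q[:,0]-.43,Q[:,1]-.007)<.04]
print(len(Q),Q.mean(0),cv2.minEnclosingCircle((Q[:,:2]*1000).astype(np.float32)))
E
```

```text
t 16.2 p [0.4301 0.0072 0.1786] yaw 5.4 F [ 0.3 -0.9 -0.6] op 0.97 j [-14.  21. 112.   0.  47.  71.]
dp [  0.7   0.7 124.6] turn [-0.1  0.2  5.4]
2360 [0.42986022 0.00653665 0.10372681] ((428.3581848144531, 6.459725379943848), 20.385465621948242)
```

View pics/w8.png

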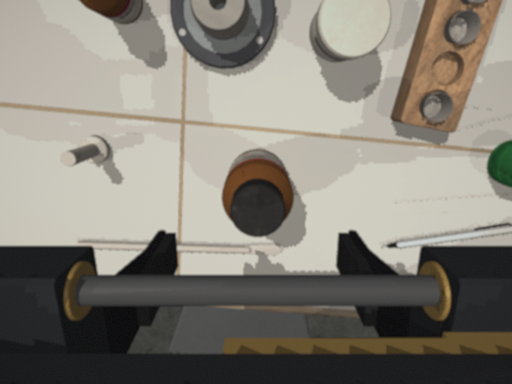

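The jar cap is at (258,208), centred between the jaws. Going down to grip.

Request:
jog_arm(
  rows=[
    {"dp": [0,0.5,35],"turn": [0,0,0],"grip": 0.97},
    {"dp": [0,0.5,75],"turn": [0,0,0],"grip": 0.97},
    {"dp": [0,0.5,108],"turn": [0,0,0],"grip": 0.97},
    {"dp": [0,0.5,123],"turn": [0,0,0],"grip": 0.97},
    {"dp": [0,0.5,123],"turn": [0,0,0],"grip": 0.5},
    {"dp": [0,0.5,123],"turn": [0,0,0],"grip": 0.5},
    {"dp": [0,0.5,123],"turn": [0,0,0],"grip": 0.5},
    {"dp": [0,0.5,123],"turn": [0,0,0],"grip": 0.5},
    {"dp": [0,0.5,123],"turn": [0,0,0],"grip": 0.5},
    {"dp": [0,0.5,123],"turn": [0,0,0],"grip": 0.5},
  ],
)

```text
time_s: 17.25
position: [0.4318, 0.0064, 0.0577]
tcp_rot: [[0.996, 0.092, 0.002], [0.092, -0.996, -0.0], [0.002, 0.001, -1.0]]
force: [-0.3, 0.6, 7.3]
opening: 0.646
```

```bash
python3 - <<'E'
from h import *
plan(.672,.050,.19,0)
E
```

```text
t 17.25 p [0.4318 0.0064 0.0577] yaw 5.3 F [-0.3  0.6  7.3] op 0.646 j [-14.  35. 118.   0.  27.  71.]
dp [ 243.5  -21.2 -131.8] turn [ 0.  -0.1  5.3]
```

Request:
jog_arm(
  rows=[
    {"dp": [0,0,-40],"turn": [0,0,0],"grip": 0.5},
    {"dp": [0,0,-85],"turn": [0,0,0],"grip": 0.5},
    {"dp": [0,0,-120],"turn": [0,0,0],"grip": 0.5},
    {"dp": [243,-21,-120],"turn": [0,0,5],"grip": 0.5},
    {"dp": [243,-21,-120],"turn": [0,0,5],"grip": 0.5},
    {"dp": [243,-21,-120],"turn": [0,0,5],"grip": 0.5},
    {"dp": [243,-21,-120],"turn": [0,0,5],"grip": 0.5},
    {"dp": [243,-21,-120],"turn": [0,0,5],"grip": 0.5},
    {"dp": [243,-21,-120],"turn": [0,0,5],"grip": 0.5},
    {"dp": [243,-21,-120],"turn": [0,0,5],"grip": 0.5},
  ],
)

```text
time_s: 18.25
position: [0.6705, 0.0501, 0.1755]
tcp_rot: [[1.0, 0.006, -0.003], [0.006, -1.0, 0.0], [-0.003, -0.0, -1.0]]
force: [-0.3, -0.4, -1.7]
opening: 0.646
```

```bash
python3 - <<'E'
from h import *
plan(.672,.050,.058,0)
E
```

```text
t 18.25 p [0.6705 0.0501 0.1755] yaw 0.3 F [-0.3 -0.4 -1.7] op 0.646 j [-5. 38. 78. -0. 65. 84.]
dp [1.800e+00 1.000e-01 1.175e+02] turn [-0.   0.2  0.3]
```

Request:
jog_arm(
  rows=[
    {"dp": [1,0,40],"turn": [0,0,0],"grip": 0.5},
    {"dp": [1,0,80],"turn": [0,0,0],"grip": 0.5},
    {"dp": [1,0,105],"turn": [0,0,0],"grip": 0.5},
    {"dp": [1,0,114],"turn": [0,0,0],"grip": 0.5},
    {"dp": [1,0,116],"turn": [0,0,0],"grip": 0.5},
    {"dp": [1,0,116],"turn": [0,0,0],"grip": 0.5},
    {"dp": [1,0,116],"turn": [0,0,0],"grip": 0.5},
  ],
)

```text
time_s: 18.95
position: [0.6733, 0.0496, 0.0628]
tcp_rot: [[1.0, 0.005, 0.003], [0.005, -1.0, -0.0], [0.003, 0.0, -1.0]]
force: [0.1, 0.5, -2.0]
opening: 0.65
```

Request:
jog_arm(
  rows=[
    {"dp": [-1,0,1],"turn": [0,0,0],"grip": 0.5},
    {"dp": [-1,0,2],"turn": [0,0,0],"grip": 0.5},
    {"dp": [-1,0,3],"turn": [0,0,0],"grip": 0.5},
    {"dp": [-1,0,3],"turn": [0,0,0],"grip": 0.5},
  ],
)

```text
time_s: 19.35
position: [0.6711, 0.0498, 0.0578]
tcp_rot: [[1.0, 0.005, 0.0], [0.005, -1.0, -0.0], [0.0, 0.0, -1.0]]
force: [0.2, 0.2, -0.8]
opening: 0.648
```

Request:
jog_arm(
  rows=[
    {"dp": [0,0,1],"turn": [0,0,0],"grip": 0.5},
    {"dp": [0,0,1.5],"turn": [0,0,0],"grip": 0.5},
    {"dp": [0,0,1.5],"turn": [0,0,0],"grip": 0.5},
  ],
)

```text
time_s: 19.65
position: [0.6712, 0.0498, 0.0578]
tcp_rot: [[1.0, 0.005, 0.0], [0.005, -1.0, -0.0], [0.0, 0.0, -1.0]]
force: [-3.1, 0.0, 7.0]
opening: 0.648
```

The jar is in contact. Releasing; jaws can open to the sides here.

Request:
jog_arm(
  rows=[
    {"dp": [0,0,-0.5],"turn": [0,0,0],"grip": 0.9},
    {"dp": [0,0,-0.5],"turn": [0,0,0],"grip": 0.9},
    {"dp": [0,0,-0.5],"turn": [0,0,0],"grip": 0.9},
    {"dp": [0,0,-0.5],"turn": [0,0,0],"grip": 0.9},
    {"dp": [0,0,-35],"turn": [0,0,0],"grip": 0.9},
    {"dp": [0,0,-80],"turn": [0,0,0],"grip": 0.9},
    {"dp": [0,0,-120],"turn": [0,0,0],"grip": 0.9},
    {"dp": [0,0,-130],"turn": [0,0,0],"grip": 0.9},
    {"dp": [0,0,-130],"turn": [0,0,0],"grip": 0.7},
  ],
)

```text
time_s: 20.55
position: [0.6726, 0.0497, 0.1887]
tcp_rot: [[1.0, 0.005, 0.005], [0.005, -1.0, -0.0], [0.005, 0.0, -1.0]]
force: [-0.4, 0.1, -0.2]
opening: 0.863
```

```bash
python3 - <<'E'
from h import *
plan(.4445,.1662,.15,0)
c=snap('wrist','w9'); P=pts(c)
Q=P.reshape(-1,3);Q=Q[(Q[:,2]>.098)&(Q[:,2]<.112)];Q=Q[np.hypot(Q[:,0]-.672,Q[:,1]-.05)<.04]
print(len(Q),Q.mean(0),cv2.minEnclosingCircle((Q[:,:2]*1000).astype(np.float32)))
E
```

```text
t 20.55 p [0.6726 0.0497 0.1887] yaw 0.3 F [-0.4  0.1 -0.2] op 0.863 j [-5. 37. 77.  0. 66. 84.]
dp [-227.7 -117.6   37.5] turn [ 0.  -0.3  0.3]
2177 [0.66905074 0.04974979 0.10373576] ((667.6207275390625, 49.687339782714844), 20.185714721679688)
```

View pics/w9.png

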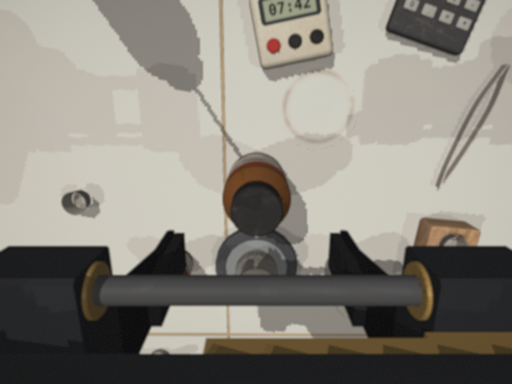

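The jar stands at (0.669, 0.050), 97 mm behind the plate centre, seen at (257,200). The punch is next.

Request:
jog_arm(
  rows=[
    {"dp": [-228,-117,0],"turn": [0,0,0],"grip": 0.5},
    {"dp": [-228,-117,0],"turn": [0,0,0],"grip": 0.5},
    {"dp": [-228,-117,0],"turn": [0,0,0],"grip": 0.5},
    {"dp": [-228,-117,0],"turn": [0,0,0],"grip": 0.5},
    {"dp": [-228,-117,0],"turn": [0,0,0],"grip": 0.5},
    {"dp": [-228,-117,0],"turn": [0,0,0],"grip": 0.5},
    {"dp": [-228,-117,60],"turn": [0,0,0],"grip": 0.5},
    {"dp": [-228,-117,60],"turn": [0,0,0],"grip": 0.5},
    {"dp": [-228,-117,60],"turn": [0,0,0],"grip": 0.5},
    {"dp": [-228,-117,60],"turn": [0,0,0],"grip": 0.5},
  ],
)

```text
time_s: 21.6
position: [0.4431, 0.1654, 0.1261]
tcp_rot: [[1.0, 0.004, -0.001], [0.004, -1.0, -0.0], [-0.001, 0.0, -1.0]]
force: [0.1, -0.7, 0.4]
opening: 0.501
```

```bash
python3 - <<'E'
from h import *
plan(.4445,.1662,.034,0)
c=snap('wrist','w10'); P=pts(c)
Q0=P.reshape(-1,3);Q0=Q0[np.hypot(Q0[:,0]-.4445,Q0[:,1]-.166)<.03]
for lo,hi in ((.045,.058),(.004,.012)):
    Q=Q0[(Q0[:,2]>lo)&(Q0[:,2]<hi)]
    print(len(Q),Q.mean(0),cv2.minEnclosingCircle((Q[:,:2]*1000).astype(np.float32)))
E
```

```text
t 21.6 p [0.4431 0.1654 0.1261] yaw 0.2 F [ 0.1 -0.7  0.4] op 0.501 j [  7.  29. 109.   0.  42.  97.]
dp [ 1.5 -0.8 92.1] turn [0.  0.1 0.2]
293 [0.44300548 0.16628587 0.05182495] ((442.3758850097656, 166.54690551757812), 6.646574020385742)
505 [0.4458415  0.16617957 0.00808974] ((442.07659912109375, 166.2711181640625), 13.767033576965332)
```

View pics/w10.png

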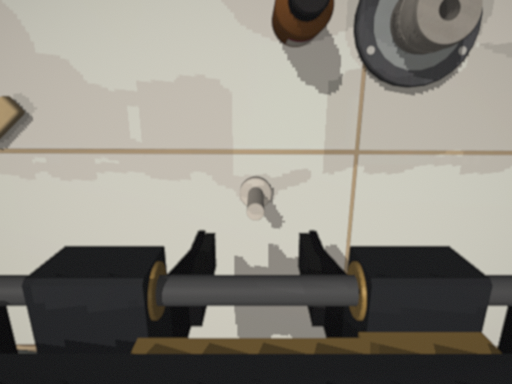

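The punch is upright at (256,200), centred. Going down to grip near its top.

Request:
jog_arm(
  rows=[
    {"dp": [0,-1,30],"turn": [0,0,0],"grip": 0.5},
    {"dp": [0,-1,60],"turn": [0,0,0],"grip": 0.5},
    {"dp": [0,-1,82],"turn": [0,0,0],"grip": 0.5},
    {"dp": [0,-1,91],"turn": [0,0,0],"grip": 0.5},
    {"dp": [0,-1,91],"turn": [0,0,0],"grip": 0.4},
    {"dp": [0,-1,91],"turn": [0,0,0],"grip": 0.05},
    {"dp": [0,-1,91],"turn": [0,0,0],"grip": 0.05},
    {"dp": [0,-1,91],"turn": [0,0,0],"grip": 0.05},
    {"dp": [0,-1,91],"turn": [0,0,0],"grip": 0.05},
    {"dp": [0,-1,91],"turn": [0,0,0],"grip": 0.05},
  ],
)

```text
time_s: 22.65
position: [0.4434, 0.1667, 0.0361]
tcp_rot: [[1.0, 0.005, 0.002], [0.005, -1.0, 0.0], [0.002, -0.0, -1.0]]
force: [0.6, -1.2, 6.8]
opening: 0.209
```

```bash
python3 - <<'E'
from h import *
plan(.572,.050,.12,0)
E
```

```text
t 22.65 p [0.4434 0.1667 0.0361] yaw 0.3 F [ 0.6 -1.2  6.8] op 0.209 j [  7.  39. 112.  -0.  28.  97.]
dp [128.2 117.3 -83.6] turn [-0.  -0.1  0.3]
```

Request:
jog_arm(
  rows=[
    {"dp": [0,0,0],"turn": [0,0,0],"grip": 0.05},
    {"dp": [0,0,0],"turn": [0,0,0],"grip": 0.05},
    {"dp": [0,0,0],"turn": [0,0,0],"grip": 0.05},
  ],
)

```text
time_s: 22.95
position: [0.4434, 0.1667, 0.0361]
tcp_rot: [[1.0, 0.005, 0.002], [0.005, -1.0, 0.0], [0.002, -0.0, -1.0]]
force: [0.0, -1.0, 6.1]
opening: 0.208
```

The opening stalled at 18 mm on a 12 mm pin, so I'll look before lifting.

```bash
python3 - <<'E'
from h import *
c=snap('wrist','w11');s=snap('scene','s2')
cv2.imwrite('pics/s2c.png',cv2.resize(s['im'][190:310,120:280,::-1],None,fx=4,fy=4,interpolation=cv2.INTER_CUBIC))
E
```

```text
(no output)
```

View pics/w11.png

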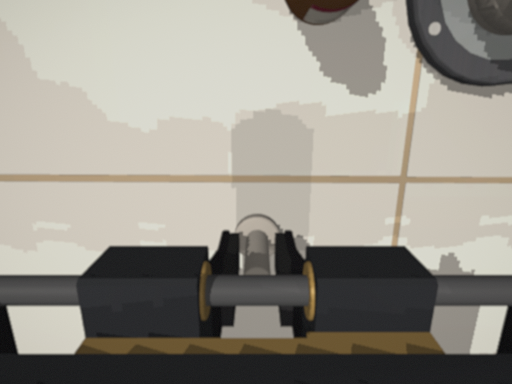

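View pics/s2c.png

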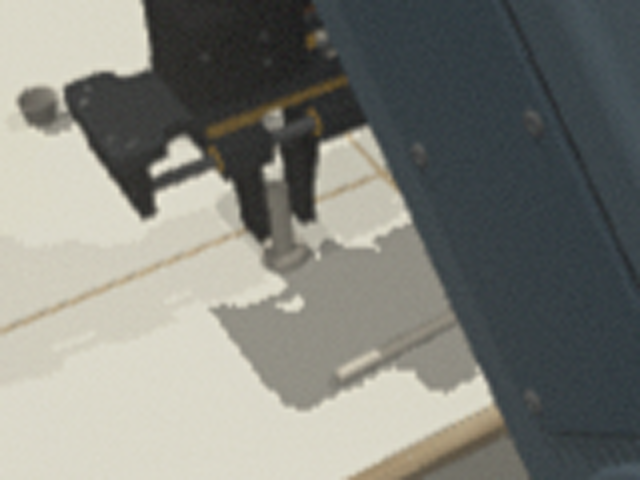

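The punch stands upright between the fingers at wrist (257,245). I'll lift a little and see whether it's held.

Request:
jog_arm(
  rows=[
    {"dp": [0,0,-6],"turn": [0,0,0],"grip": 0},
    {"dp": [0,0,-15],"turn": [0,0,0],"grip": 0},
    {"dp": [0,0,-25],"turn": [0,0,0],"grip": 0},
    {"dp": [0,0,-25],"turn": [0,0,0],"grip": 0},
  ],
)

```text
time_s: 23.45
position: [0.4434, 0.1669, 0.0616]
tcp_rot: [[1.0, 0.005, 0.003], [0.005, -1.0, 0.0], [0.003, -0.0, -1.0]]
force: [-0.1, -0.4, -0.3]
opening: 0.21
```

```bash
python3 - <<'E'
from h import *
plan(.572,.050,.12,0)
c=snap('wrist','w12');s=snap('scene','s3')
a=cv2.resize(s['im'][190:310,120:280,::-1],None,fx=4,fy=4,interpolation=cv2.INTER_CUBIC)
b=c['im'][200:384,150:360,::-1]; b=cv2.resize(b,(160,140))
cv2.imwrite('pics/s3c.png',np.hstack([a,cv2.copyMakeBorder(b,0,340,0,0,cv2.BORDER_CONSTANT)]))
E
```

```text
t 23.45 p [0.4434 0.1669 0.0616] yaw 0.3 F [-0.1 -0.4 -0.3] op 0.21 j [  7.  36. 112.   0.  32.  97.]
dp [128.2 117.5 -58. ] turn [-0.  -0.2  0.3]
```

View pics/s3c.png

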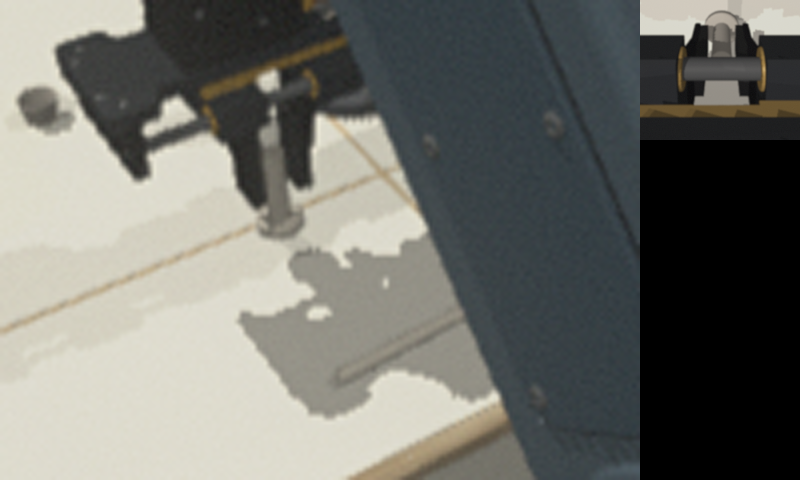

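The punch lifted off the bench and is held upright. Carrying it over the die.

Request:
jog_arm(
  rows=[
    {"dp": [0,0,-40],"turn": [0,0,0],"grip": 0},
    {"dp": [0,0,-70],"turn": [0,0,0],"grip": 0},
    {"dp": [129,117,-70],"turn": [0,0,0],"grip": 0},
    {"dp": [129,117,-70],"turn": [0,0,0],"grip": 0},
    {"dp": [129,117,-70],"turn": [0,0,0],"grip": 0},
    {"dp": [129,117,-70],"turn": [0,0,0],"grip": 0},
    {"dp": [129,117,-70],"turn": [0,0,0],"grip": 0},
    {"dp": [129,117,-70],"turn": [0,0,0],"grip": 0},
    {"dp": [129,117,-70],"turn": [0,0,0],"grip": 0},
  ],
)

```text
time_s: 24.45
position: [0.5701, 0.0513, 0.1295]
tcp_rot: [[1.0, 0.006, -0.003], [0.006, -1.0, 0.001], [-0.003, -0.001, -1.0]]
force: [0.1, -0.0, -0.2]
opening: 0.209
```

```bash
python3 - <<'E'
from h import *
plan(.5725,.050,.088,0)
c=snap('wrist','w13');s=snap('scene','s4');t=snap('top','t4')
a=cv2.resize(s['im'][130:250,150:290,::-1],None,fx=4,fy=4,interpolation=cv2.INTER_CUBIC)
cv2.imwrite('pics/s4c.png',a)
E
```

```text
t 24.45 p [0.5701 0.0513 0.1295] yaw 0.3 F [ 0.1 -0.  -0.2] op 0.209 j [-6. 34. 95.  0. 51. 84.]
dp [ 2.6  1.3 41.5] turn [-0.   0.2  0.3]
```

View pics/s4c.png

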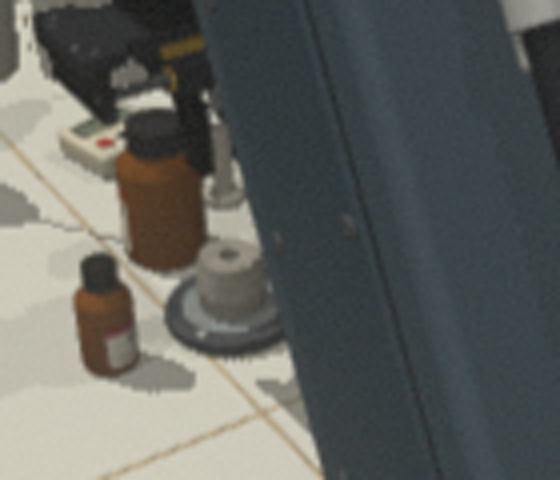

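View pics/w13.png

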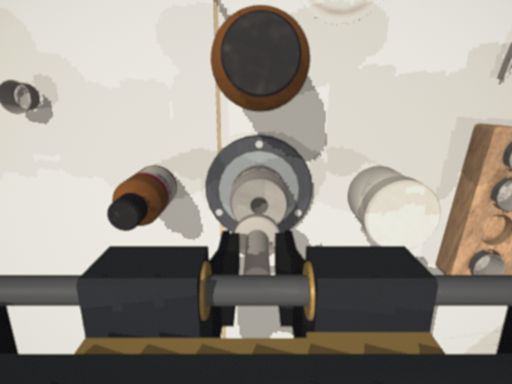

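The held punch at (257,240) is over the die at (260,200), and the jar, bottle and pot all stand upright. I'll measure the foot against the die.

```bash
python3 - <<'E'
from h import *
c=load('w13.npz');P=pts(c)
Q=P.reshape(-1,3);D=Q[(Q[:,2]>.046)&(Q[:,2]<.053)&(np.hypot(Q[:,0]-.572,Q[:,1]-.05)<.03)]
print('die',D.mean(0),cv2.minEnclosingCircle((D[:,:2]*1000).astype(np.float32)))
R=Q[(Q[:,2]>.065)&(Q[:,2]<.16)&(np.hypot(Q[:,0]-.571,Q[:,1]-.05)<.018)]
F=P[215:232,232:285].reshape(-1,3);F=F[F[:,2]>.07]
print('foot z',np.percentile(F[:,2],[5,25,50]),F.min(0),F.max(0))
F=F[F[:,2]<np.percentile(F[:,2],40)+.003]
G=P[215:290,238:278].reshape(-1,3);G=G[(G[:,2]>.07)&(G[:,2]<.145)]
for z in np.arange(.08,.145,.008):
    g=G[abs(G[:,2]-z)<.004]; 
    if len(g): print(round(z,3),len(g),g.min(0).round(4),g.max(0).round(4))
E
```

```text
die [0.57680012 0.04941855 0.04988105] ((572.027587890625, 49.63518524169922), 20.692092895507812)
foot z [0.09592113 0.10008789 0.10123399] [0.57284189 0.03689137 0.09282557] [0.58230804 0.06367316 0.11953865]
0.096 138 [0.5577 0.0389 0.0928] [0.5823 0.062  0.1   ]
0.104 831 [0.5577 0.0393 0.1   ] [0.582  0.0617 0.108 ]
0.112 132 [0.5694 0.0447 0.108 ] [0.5753 0.0573 0.1159]
0.12 219 [0.5607 0.0404 0.1161] [0.5806 0.0606 0.1239]
0.128 260 [0.5629 0.0408 0.1241] [0.5807 0.0603 0.132 ]
0.136 239 [0.5641 0.0412 0.132 ] [0.5808 0.0574 0.14  ]
0.144 173 [0.57   0.0416 0.14  ] [0.5805 0.0573 0.145 ]
```

Request:
jog_arm(
  rows=[
    {"dp": [3,1,15],"turn": [0,0,0],"grip": 0},
    {"dp": [3,1,28],"turn": [0,0,0],"grip": 0},
    {"dp": [3,1,38],"turn": [0,0,0],"grip": 0},
    {"dp": [3,1,40],"turn": [0,0,0],"grip": 0},
    {"dp": [3,1,40],"turn": [0,0,0],"grip": 0},
    {"dp": [3,1,40],"turn": [0,0,0],"grip": 0},
  ],
)

```text
time_s: 25.2
position: [0.5753, 0.0492, 0.0902]
tcp_rot: [[1.0, 0.005, 0.0], [0.005, -1.0, -0.0], [0.0, 0.0, -1.0]]
force: [-0.5, 0.1, 0.0]
opening: 0.211
```

Request:
jog_arm(
  rows=[
    {"dp": [-1.5,-1,1.5],"turn": [0,0,0],"grip": 0},
    {"dp": [-1.5,-1,2.5],"turn": [0,0,0],"grip": 0},
    {"dp": [-1.5,-1,3.5],"turn": [0,0,0],"grip": 0},
    {"dp": [-1.5,-1,4],"turn": [0,0,0],"grip": 0},
    {"dp": [-1.5,-1,4],"turn": [0,0,0],"grip": 0},
  ],
)

```text
time_s: 25.7
position: [0.5737, 0.0503, 0.0863]
tcp_rot: [[1.0, 0.005, 0.0], [0.005, -1.0, -0.0], [0.0, 0.0, -1.0]]
force: [-0.8, -0.7, -0.0]
opening: 0.212
```

Request:
jog_arm(
  rows=[
    {"dp": [0,0,0.5],"turn": [0,0,0],"grip": 0},
    {"dp": [0,0,1],"turn": [0,0,0],"grip": 0},
    {"dp": [0,0,1],"turn": [0,0,0],"grip": 0},
  ],
)

```text
time_s: 26.0
position: [0.5738, 0.0503, 0.0862]
tcp_rot: [[1.0, 0.005, 0.001], [0.005, -1.0, -0.0], [0.001, 0.0, -1.0]]
force: [-1.6, -0.4, 5.4]
opening: 0.215
```

The foot is on the die at 5 N, and the height matches what I expected. Releasing.

Request:
jog_arm(
  rows=[
    {"dp": [0,0,-0.3],"turn": [0,0,0],"grip": 0.25},
    {"dp": [0,0,-0.3],"turn": [0,0,0],"grip": 0.35},
    {"dp": [0,0,-0.3],"turn": [0,0,0],"grip": 0.5},
    {"dp": [0,0,-0.3],"turn": [0,0,0],"grip": 0.5},
    {"dp": [0,0,-0.3],"turn": [0,0,0],"grip": 0.5},
    {"dp": [0,0,-20],"turn": [0,0,0],"grip": 0.5},
    {"dp": [0,0,-50],"turn": [0,0,0],"grip": 0.5},
    {"dp": [0,0,-90],"turn": [0,0,0],"grip": 0.5},
    {"dp": [0,0,-130],"turn": [0,0,0],"grip": 0.5},
    {"dp": [0,0,-130],"turn": [0,0,0],"grip": 0.5},
  ],
)

```text
time_s: 27.0
position: [0.5776, 0.0501, 0.221]
tcp_rot: [[1.0, 0.005, 0.013], [0.005, -1.0, -0.001], [0.013, 0.001, -1.0]]
force: [0.8, 0.5, 1.1]
opening: 0.501
```

```bash
cat > chk.py <<'E'
from h import *
import sys
plan(.5,.05,.25,0)
c=snap('wrist',sys.argv[1]); P=pts(c);Q=P.reshape(-1,3)
for n,x,y,r,lo,hi in (('plate',.572,.05,.05,.008,.016),('die',.572,.05,.03,.046,.054),('punch top',.572,.05,.02,.094,.11),('foot',.572,.05,.017,.0505,.062),('pot',.567,-.05,.04,.056,.066),('bottle',.573,.138,.03,.07,.085),('jar',.669,.05,.04,.098,.11)):
    D=Q[(Q[:,2]>lo)&(Q[:,2]<hi)&(np.hypot(Q[:,0]-x,Q[:,1]-y)<r)]
    if len(D)>10: print(n,len(D),D.mean(0).round(4),cv2.minEnclosingCircle((D[:,:2]*1000).astype(np.float32)))
    else: print(n,'none')
E
python3 chk.py w14
```

```text
t 27.0 p [0.5776 0.0501 0.221 ] yaw 0.3 F [0.8 0.5 1.1] op 0.501 j [-6. 27. 90.  0. 62. 84.]
dp [-77.2  -0.3 -30. ] turn [ 0.1 -0.7  0.3]
plate 3394 [0.577  0.0501 0.0121] ((571.6541748046875, 50.0337028503418), 45.08566665649414)
die 632 [0.5763 0.0494 0.0499] ((571.6591186523438, 49.8066291809082), 20.639781951904297)
punch top 212 [0.5731 0.0501 0.1017] ((572.2052001953125, 50.169673919677734), 6.48323917388916)
foot 453 [0.5763 0.0501 0.0569] ((571.990234375, 50.07831573486328), 16.929468154907227)
pot 2284 [ 0.5681 -0.0501  0.0602] ((566.883544921875, -50.86819076538086), 26.8195858001709)
bottle 490 [0.5742 0.1362 0.0772] ((573.143310546875, 137.13929748535156), 11.156170845031738)
jar 2265 [0.6678 0.0499 0.1039] ((667.6044311523438, 49.91762161254883), 20.014427185058594)
```

View pics/w14.png

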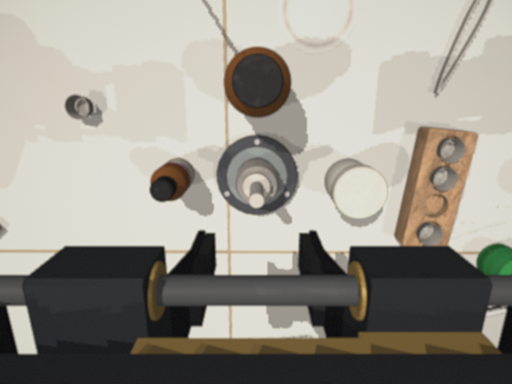

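Everything stands in place: punch at (256,190) on the die, jar (257,82), bottle (170,182) and pot (359,190). Measured offsets all fall well inside the limits, the gripper is clear, and I'm handing in.

Request:
jog_arm(
  rows=[
    {"dp": [0,0,0],"turn": [0,0,0],"grip": 0.5},
    {"dp": [0,0,0],"turn": [0,0,0],"grip": 0.5},
    {"dp": [0,0,0],"turn": [0,0,0],"grip": 0.5},
  ],
)

```text
time_s: 27.35
position: [0.5726, 0.0504, 0.2135]
tcp_rot: [[1.0, 0.005, -0.004], [0.005, -1.0, 0.0], [-0.004, -0.0, -1.0]]
force: [0.3, -0.7, 0.9]
opening: 0.499
```

```bash
python3 -c "
from rig import bot
print(bot.read_state()['force'].round(1)); print(bot.hand_in())"
```

```text
[ 0.3 -0.7  0.9]
the job is handed in; nothing more can be done
None
```

All five parts are set out as asked and standing upright, and I handed the job in at about 27 s. No verdict was reported.

My last wrist-camera check, before handing in, put each part well inside its limits:

| Part | Measured position | Limit |
|---|---|---|
| Die | under 1 mm from the plate centre | within 12 mm |
| Punch | about 1 mm from the die centre, top at 102 mm height | within 9 mm |
| Pot | about 100 mm from the plate centre, 94 mm from the block centre, 5 mm nearer the robot than the plate centre | 73–117 mm, 65–120 mm, within 28 mm |
| Jar | 96 mm behind the plate centre (gap about 22 mm), in line | 78–125 mm, within 20 mm |
| Bottle | 87 mm left of the plate centre (gap about 24 mm), 1–2 mm off line | 67–114 mm, within 20 mm |

- **Upright:** I judged this from the pictures and the measured cap heights. I did not measure tilt angles.
- **One disagreement:** the gripper stopped at 18 mm on the punch, though its pin is given as about 12 mm. I lifted it slightly to check, it held firmly, and it was released cleanly onto the die.
- **Contact:** forces on setting down stayed at or below 13 N, and the gripper was clear of everything at the end. I left the coloured look-alikes alone.

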